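# Load the pot carrier and raise its handle

## Robot

A 6-joint arm with a two-finger parallel gripper is mounted at the origin on the work surface. World frame = base frame: x ahead of the robot, y to its left, z up, the work surface at z = 0. Lengths are in mm, angles in degrees, forces in N, time in s.
With the tool pointing down it reaches from about 325 to 875 mm from the base axis. Payload 4.4 kg.
Tool frame: the origin (TCP) lies between the finger pads; the fingertips stand 19 mm ahead of it and the grasp point (between the pads) is the TCP; z points along the fingers, y is the line along which they close (so a half turn about z gives the same grasp; the last joint's range is limited). The gripper opens to 85 mm and grips with 20 to 120 N. Pads are 22 mm wide; open, the fingers measure 114 mm over their backs; the gripper's body (76 mm by 85 mm) begins 54 mm behind the grasp point. The pads swing forward as they close: fully open they stand 13 mm farther back than shut.
Start: joints at [55.319, 11.837, 88.321, -0, 79.842, -8.623], TCP at [252.597, 516.548, 250.282] pointing down, gripper open.
Joint ranges: [-156.59, 156.59], [-49.26, 127.26], [12.9, 141.05], [-63.56, 243.56], [4.71, 150.69], [-161.64, 161.64]. Speed limits (degrees/s): [159.86, 159.86, 180, 180, 180, 180].

## Interface

Orientations are given as [roll, pitch, yaw] about the fixed x, y, z axes, in that order (R = Rz(yaw) Ry(pitch) Rx(roll)).
In Python, from station import r gives the robot as it stands.
- The arm moves only by the shell command python3 -m creep 'ROWS' [FORCE]. ROWS is JSON, one flat list of numbers, 7 for each row, row after row: the shift along the world's x, y, z in units of 50 mm (1.0 is 50 mm), then the turn, a rotation vector about the world's x, y, z in degrees, then the gripper's target within -1 to 1 (shut at 1, half-way at 0, fully open at -1). In form: [tx, ty, tz, wx, wy, wz, fingers, tx, ty, tz, wx, wy, wz, fingers, ...]. A call has 1 to 8 rows; each row shifts and turns the commanded pose from where the row before left it; what a row does not reach is not made up. A row lasts 1/10 s, in which the tool goes at most 50 mm and 8.59 degrees, less where a joint would pass 70% of its speed; a pose out of reach is approached as far as the arm can. A call is refused whole if a number of a shift passes 1 or a number of a turn 8.59, either way. A call with a gripper value outside its range is refused whole. The fingers move at their own pace and stop on an object; FORCE is the grip in N (left out, the last holds). Time passes only in rows, so rows that do not move let the fingers close. It gives the time, the measured TCP pose, the force, the opening and the grip force at its end, in the units of the state.
- r.sense(): the state, without advancing time (a new reading comes with each control period).
- r.grab_frame(name): name is "side" or "top"; returns (picture, depth): 384x512x3 uint8, red, green, blue; 384x512 float32, mm along the optical axis (not along the pixel's ray), 0 where there is no reading.
- r.camera_info(name): a dict with "camera_matrix" (3x3 intrinsics, pixels), "k1" (the pictures are not rectified: a ray, as slopes to the right and down, at radius r is drawn at 1 + k1 r^2 times it, then the intrinsics apply), "R" (3x3) and "t" (3): a world point X has camera coordinates R X + t. Camera axes: x right, y down, z forward; pixel columns grow to the right and rows downward; lengths in mm; the calibration is good to about 2 mm. A picture is of the moment at which its call begins. camera_info takes no time and is no camera call.
- r.sign_off(): hands the job in; it is judged then, once.
The state is a dict: "time_s": time; "q": joint angles; "qd": joint speeds; "tau": joint torques, N m; "ee_pos": TCP position; "tcp_rot": TCP orientation; "contact_force": force on the tool from outside, world axes, zero at the start; "torque": the same for the moment, N m; "width": finger opening in mm; "finger_force": force on a finger pad.
Only numpy, scipy, OpenCV 4.12 (cv2) and the standard library are available. Lean on these libraries where they do the work, as an engineer would, in place of code of your own. Each camera call takes 0.05 s, during which the arm holds its last target. There are 200 camera calls.

## Task

Get the snack pots ready to carry out: first fold the carrier's handle back out of the way; stand the salt tin that was left in the carrier on its round coaster, and load all the white pots from the drain mat into the carrier as two straight stacks, every pot mouth-down and no stack higher than three, the first pot of each stack slid fully home between the V guides of its bay and the others set squarely on top, rim on foot. Only when all the pots are stacked, swing the handle up again until it rests on its stop just past upright, with the stacks still straight; leave the mug and the bowl beside the mat alone.

Things in the scene. Friction and masses are not known exactly. Their poses are not given: they have to be found in the camera images.
- carrier: Wooden pot carrier, fixed. Origin under its 10 mm floor board, midway between the ends, below the hinge line; x to the back (-x: open front), y along its length, z up. Board: x -105 to +78 mm, y +-164 mm. End walls 72 mm high at y = +-159 mm; back rail 42 mm high at x = +74 mm. Bay guides: 22 mm above the board, 6 mm thick, from x = -20 mm (104 mm apart) converging to x = +31 mm (32 mm apart).
- bay0 (a point): First bay's home point: on the board (10 mm over the table), carrier x = 0, y = +66 mm, under the centre of a pot that is fully home. The bay is a V of two guides, each at 35 degrees to the carrier's x axis; a pot pushed in along +x from the open front stops centred, touching both.
- bay1 (a point): Second bay's home point, carrier x = 0, y = -66 mm; same guides.
- handle (a joint): Hinged carry handle, a U of steel rod with a wooden grip. 0 rad = folded back, level behind the carrier; grows as it swings up and forward; 1.57 = straight up; 1.75 = end stop just past upright (the start). It turns easily: let go short of upright it falls back; let go past upright it drops on the stop and stays. About 2 N at the grip lifts it.
- handle_grip (a point): Centre of the handle's round wooden grip, 16 mm thick, 150 mm long along the carrier's y, 175 mm from the hinge line; the rod arms run outside the end walls. Folded back: carrier x = +175 mm, 60 mm over the table; straight up: 235 mm over the table, above the stacks.
- handle_hinge (a point): Middle of the handle's hinge line, carrier x = 0, y = 0, 60 mm over the table; the line runs along the carrier's y.
- pot0_center (a point): Centre (half-way up, 26 mm over its rim) of a straight-sided white porcelain snack pot, standing mouth-down on the black drain mat (4 mm thick) at the start: 62 mm outer diameter, 52 mm high, wall 4.5 mm, flat closed foot on top, about 0.1 to 0.17 kg; z up while it is mouth-down. May be absent (4 to 6 pots are there).
- pot1_center (a point): Another pot of the same make, standing mouth-down; same point. May be absent (4 to 6 pots are there).
- pot2_center (a point): Another pot of the same make, standing mouth-down; same point. May be absent (4 to 6 pots are there).
- pot3_center (a point): Another pot of the same make, standing mouth-down; same point. May be absent (4 to 6 pots are there).
- pot4_center (a point): Another pot of the same make, standing mouth-down; same point. May be absent (4 to 6 pots are there).
- pot5_center (a point): Another pot of the same make, standing mouth-down; same point. May be absent (4 to 6 pots are there).
- tin_center (a point): Centre (half-way up) of a squat closed steel salt tin, 62 mm diameter, 44 mm high, 0.15 kg, left standing on the carrier's board in front of the bays.
- coaster_top (a point): Centre of the top of the tin's round cork coaster, 100 mm across, 4 mm thick, fixed on the table beyond the mat.
- mug: Bystander: blue mug with a handle, mouth up, 68 mm across, 70 mm high, on the table beside the mat; its handle sticks out to 60 mm from its axis along its own y. Origin at its underside.
- dish: Bystander: terracotta bowl, mouth up, 72 mm across, 34 mm high, on the table beside the mat. Origin at its underside.
Not all that is in view belongs to the job. What is shaped like the part that bears tin_center but purple is not meant. Leave any turquoise look-alike of the part that bears pot1_center alone.

How it is judged:
By the outcome, as a careful person would: the job done as asked, in the order asked, and still so for the second after the job is handed in, with the robot touching nothing.
Of pot0, pot1, pot2, pot3, pot4, pot5 only 4 to 6 are there at a start; the rules pass over those that are not, and their reading is None.
At some moment in a run one of tin, dish, mug may be knocked a few centimetres aside while the robot is not near it.
Once in a run the grip may slacken for a moment while it holds something.
It also fails if it takes over 210 s, if anything falls off the work surface, if the arm or the gripper's body presses on something with over 40 N, if the wrist force passes 120 N, or if a joint passes its speed limit or range.

## Working session

There is one attempt and no reset: what is moved stays moved. The work goes in short steps, Python scripts to look and compute and a shell command to move; the robot and the scene stay as the last step left them, time stands still between calls to the robot, and variables do not carry over. Pictures are saved under pics/ and viewed, at most 14 in all, crops included, and the job is handed in when it is done.

```bash
ls; mkdir -p pics; cat > h.py <<'E'
import numpy as np, cv2
from station import r
def unproj(name,u,v,d):
    c=r.camera_info(name);K=np.array(c["camera_matrix"]);R=np.array(c["R"]);t=np.array(c["t"])
    x=(u-K[0,2])/K[0,0];y=(v-K[1,2])/K[1,1];k=c["k1"];a,b=x,y
    for _ in range(20):
        s=1+k*(a*a+b*b);a,b=x/s,y/s
    return np.stack([a*d-t[0],b*d-t[1],d-t[2]],-1)@R
def cloud(name):
    im,d=r.grab_frame(name);v,u=np.mgrid[0:384,0:512]
    return im,d,unproj(name,u,v,d)
E
python3 - <<'E'
from h import *
for n in("top","side"):
    im,d,P=cloud(n);np.savez("%s0.npz"%n,im=im,d=d,P=P)
    cv2.imwrite("pics/%s0.png"%n,cv2.resize(im[:,:,::-1],(800,600),interpolation=cv2.INTER_CUBIC))
    c=r.camera_info(n);print(n,c)
print(r.sense())
E
```

```text
pics
top {'camera_matrix': array([[421.59004357,   0.        , 259.89686439],
       [  0.        , 421.59004357, 188.47632398],
       [  0.        ,   0.        ,   1.        ]]), 'k1': -0.03611337422886614, 'R': array([[-0.0132602 , -0.99979805, -0.01510085],
       [-0.99844827,  0.01405615, -0.05388393],
       [ 0.0540853 ,  0.0143629 , -0.99843302]]), 't': array([  30.06772647,  458.80023707, 1112.45363865])}
side {'camera_matrix': array([[466.2856454 ,   0.        , 257.53471713],
       [  0.        , 466.2856454 , 194.80873354],
       [  0.        ,   0.        ,   1.        ]]), 'k1': 0.008369064240100962, 'R': array([[ 0.9281153 , -0.37174591, -0.02017341],
       [-0.23251882, -0.53649223, -0.81124046],
       [ 0.29075244,  0.75761539, -0.58436457]]), 't': array([-430.37464717,  171.3715912 , 1024.66670681])}
{'time_s': 0.1, 'q': array([ 5.53186221e+01,  1.18825714e+01,  8.83959341e+01,  8.51832200e-05,
        7.98421209e+01, -8.62279451e+00]), 'qd': array([-0.02255697, -0.12180355, -0.2968382 , -0.07650686, -0.03297921,
       -0.00156429]), 'tau': array([-8.45166614e-04, -3.84099698e+01, -2.92546910e+01, -2.39494002e-04,
        4.95046595e-03,  5.97779575e-06]), 'ee_pos': array([252.23082478, 516.01199284, 249.21570196]), 'tcp_rot': array([-1.79880750e+02, -1.81682206e-02,  1.53941383e+02]), 'contact_force': array([ 0.25757247,  0.22313874, -0.53614558]), 'torque': array([-0.01124214, -0.02494082, -0.02666542]), 'finger_force': 0.0, 'width': 85.34066597146882}
```

View pics/top0.png

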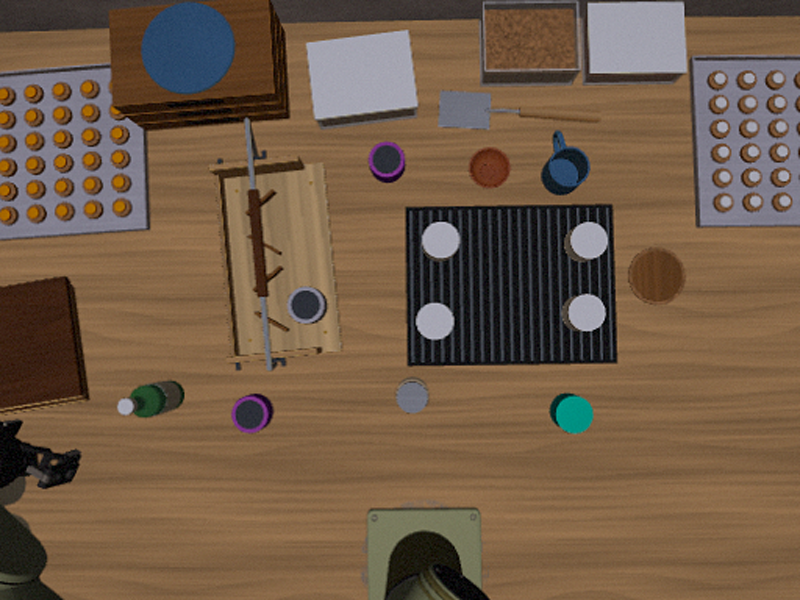

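View pics/side0.png

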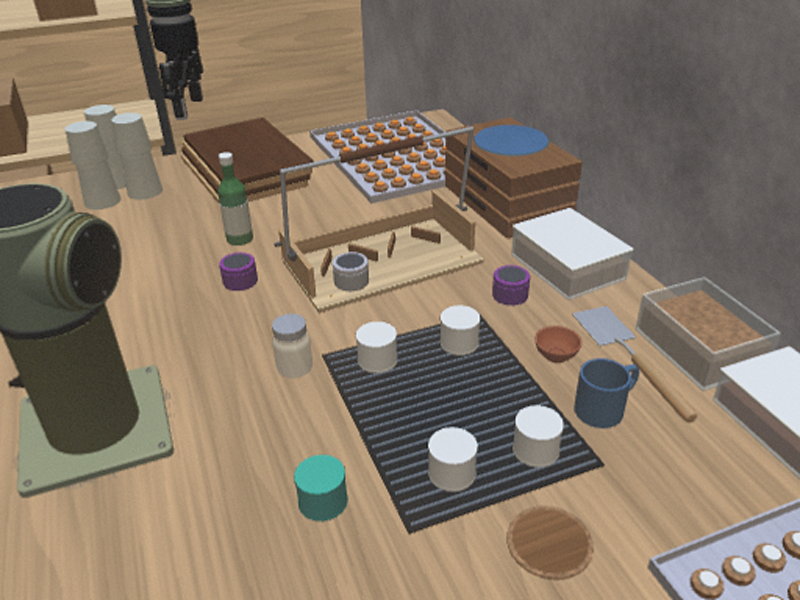

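The top view shows four pots on the mat (440,240), (435,321), (588,240) and (586,312). The tin is in the carrier at (306,305) and the coaster is at (656,275). The carrier's open front faces the mat (world -y), and the handle is up.

```bash
python3 - <<'E'
from h import *
Z={n:np.load(n+"0.npz") for n in("top","side")}
def circ(name,u,v,zlo,zhi,rad=45):
    P=Z[name]["P"]; s=.64
    c=P[int(v*s),int(u*s)]
    m=(np.hypot(P[...,0]-c[0],P[...,1]-c[1])<rad)&(P[...,2]>zlo)&(P[...,2]<zhi)
    Q=P[m]; (x,y),rr=cv2.minEnclosingCircle(Q[:,:2].astype(np.float32))
    print(name,(u,v),"c",c.round(1),"circ",round(x,1),round(y,1),"r",round(rr,1),"mean",Q.mean(0).round(1),len(Q))
for u,v in((440,240),(435,321),(588,240),(586,312)): circ("top",u,v,48,64)
for u,v in((376,333),(460,316),(452,445),(538,422)): circ("side",u,v,50,64)
circ("top",306,305,40,62); circ("side",350,262,40,62)
circ("top",656,275,-5,12,62)
for n in Z:
    P=Z[n]["P"].reshape(-1,3); reg=(P[:,1]>100)&(P[:,1]<420)&(P[:,0]>330)&(P[:,0]<800)
    for lo,hi in((6,15),(60,90),(35,48)):
        Q=P[reg&(P[:,2]>lo)&(P[:,2]<hi)][:,:2].astype(np.float32); print(n,lo,hi,len(Q),cv2.minAreaRect(Q), Q.min(0),Q.max(0))
P=Z["top"]["P"];d=Z["top"]["d"]
for u,v in((222,175),(300,166),(320,350),(240,360),(328,165),(341,350),(233,355),(218,170),(257,200),(262,290),(248,125),(268,365),(285,60),(145,200),(175,210),(60,300)):
    print((u,v),P[int(v*.64),int(u*.64)].round(0))
# views of z map
P=Z["side"]["P"]
for u,v in((342,155),(425,140),(287,172),(470,130),(480,262),(318,305)): print("side",(u,v),P[int(v*.64),int(u*.64)].round(0))
E
```

```text
top (440, 240) c [547.5 -32.4  56.7] circ 547.2 -33.6 r 30.8 mean [547.  -33.4  55.8] 448
top (435, 321) c [413.8 -22.6  56.2] circ 413.4 -21.3 r 30.5 mean [413.3 -21.4  55.8] 450
top (588, 240) c [ 544.3 -277.4   54.3] circ 543.3 -278.3 r 31.3 mean [ 543.  -278.1   55.9] 458
top (586, 312) c [ 425.7 -271.2   55.1] circ 423.9 -271.7 r 31.1 mean [ 424.1 -270.9   55.8] 464
side (376, 333) c [411.1 -23.8  56.5] circ 412.1 -23.8 r 33.1 mean [410.9 -26.7  55.8] 368
side (460, 316) c [545.3 -35.6  57.2] circ 545.9 -35.5 r 32.2 mean [543.8 -38.3  55.8] 348
side (452, 445) c [ 421.4 -273.3   57.6] circ 421.8 -272.9 r 32.1 mean [ 421.2 -275.3   56.2] 631
side (538, 422) c [ 539.3 -280.8   56.4] circ 542.4 -279.7 r 32.8 mean [ 539.7 -282.2   56.2] 579
top (306, 305) c [442.5 190.8  53.2] circ 443.1 191.4 r 30.9 mean [443.2 190.4  53.9] 459
side (350, 262) c [441.6 186.2  54.3] circ 441.1 187.1 r 32.9 mean [439.2 181.   52.1] 306
top (656, 275) c [ 487.2 -404.9    3.9] circ 487.3 -404.9 r 61.9 mean [ 487.1 -403.7    2.6] 1620
top 6 15 5918 ((572.382080078125, 257.72705078125), (423.596099853515
[... 818 characters left out ...]
722839355) [348.3765   101.941925] [798.562   418.43948]
(222, 175) [667. 336.  30.]
(300, 166) [680. 201.  36.]
(320, 350) [367. 170.  37.]
(240, 360) [355. 294.  76.]
(328, 165) [691. 160.  -0.]
(341, 350) [366. 138.   1.]
(233, 355) [361. 314.  39.]
(218, 170) [668. 331.  73.]
(257, 200) [582. 227. 235.]
(262, 290) [457. 219. 242.]
(248, 125) [688. 240. 236.]
(268, 365) [354. 212. 235.]
(285, 60) [874. 231.  18.]
(145, 200) [633. 484.   2.]
(175, 210) [615. 427.   4.]
(60, 300) [455. 600.  62.]
side (342, 155) [447. 213. 240.]
side (425, 140) [604. 233. 231.]
side (287, 172) [353. 205. 231.]
side (470, 130) [688. 236. 233.]
side (480, 262) [684. 166.   4.]
side (318, 305) [366. 145.  10.]
```

```bash
cat >> h.py <<'E'
def tocar(P,x,y,th):
    t=np.radians(th);c,s=np.cos(t),np.sin(t);dx,dy=P[...,0]-x,P[...,1]-y
    return np.stack([c*dx+s*dy,-s*dx+c*dy,P[...,2]],-1)
E
python3 - <<'E'
from h import *
x0,y0,th=518.4,257,94.8
for n in("top","side"):
    P=np.load(n+"0.npz")["P"].reshape(-1,3);C=tocar(P,x0,y0,th)
    # wall tops z>=60 at |y|~159 ; front board edge ; end of board; guides
    X,Y,Zz=C.T
    for s in(1,-1):
        m=(abs(s*Y-159)<14)&(abs(X)<60)&(Zz>60)&(Zz<90)
        if m.sum()>10: 
            p=np.polyfit(X[m],Y[m],1);print(n,"wall",s,m.sum(),"y at 0",p[1].round(1),"slope deg",np.degrees(p[0]).round(2),"x range",np.percentile(X[m],[1,99]).round(1),"z",np.percentile(Zz[m],[5,50,95]).round(1))
    # front edge: per y bin the min x with z in 6..14
    ys=[];xs=[]
    for y in range(-140,141,10):
        m=(abs(Y-y)<5)&(Zz>5.5)&(Zz<15)&(X<-60)&(X>-130)
        if m.sum()>3: ys.append(y);xs.append(X[m].min())
    p=np.polyfit(ys,xs,1);print(n,"front",p[1].round(1),np.degrees(-p[0]).round(2),np.round(xs,0))
    m=(abs(X-74)<15)&(abs(Y)<140)&(Zz>34)&(Zz<60)
    p=np.polyfit(Y[m],X[m],1);print(n,"rail",p[1].round(1),np.degrees(-p[0]).round(2),m.sum())
    m=(abs(Y)<70)&(Zz>210)&(Zz<260)&(abs(X)<90)
    p=np.polyfit(Y[m],X[m],1);print(n,"grip",p[1].round(1),np.degrees(-p[0]).round(2),"y range",np.percentile(Y[(abs(X+31)<30)&(Zz>200)&(Zz<270)],[0,100]),Zz[m].mean())
    m=(Zz>22)&(Zz<40)&(X>-25)&(X<40)&(abs(Y)<150)
    print(n,"guides",m.sum())
    for a in((20,64),(64,110)):
      for s in(1,-1):
        g=m&(s*Y>a[0])&(s*Y<a[1])
        if g.sum()>8: p=np.polyfit(X[g],Y[g],1);print("  guide",s,a,np.round(p[1],1),np.degrees(np.arctan(p[0])).round(1),g.sum())
E
```

```text
top wall 1 200 y at 0 159.3 slope deg -0.06 x range [-58.5  59.1] z [67.9 71.3 74.7]
top wall -1 226 y at 0 -160.5 slope deg 0.58 x range [-58.1  58.8] z [63.5 71.  74.8]
top front -106.2 0.61 [-104. -104. -105. -104. -104. -105. -105. -104. -105. -107. -104. -106.
 -105. -104. -127. -105. -104. -107. -105. -106. -106. -105. -106. -106.
 -112. -106. -106. -107. -107.]
top rail 70.8 0.45 386
top grip -33.2 0.48 y range [-176.8449046  176.127917 ] 238.12228810876945
top guides 159
  guide 1 (20, 64) 27.1 32.0 21
  guide -1 (20, 64) -27.9 -33.3 21
  guide 1 (64, 110) 103.4 -33.1 33
  guide -1 (64, 110) -105.0 32.4 21
side wall 1 110 y at 0 162.7 slope deg 0.31 x range [-59.1  56.3] z [61.8 71.4 75.1]
side wall -1 158 y at 0 -157.7 slope deg 1.44 x range [-59.6  57.8] z [61.5 70.1 76.2]
side front -109.0 0.17 [-109. -108. -111. -108. -107. -109. -108. -109. -109. -110. -108. -110.
 -110. -109. -110. -110. -109. -108. -107. -110. -108. -109. -108. -110.
 -108. -110. -110. -111. -109.]
side rail 69.4 0.38 298
side grip -36.5 0.65 y range [-696.66273471  178.65531701] 234.94976140534104
side guides 226
  guide 1 (20, 64) 29.6 33.1 60
  guide -1 (20, 64) -27.5 -32.1 23
  guide 1 (64, 110) 104.1 -33.1 26
  guide -1 (64, 110) -102.2 33.5 55
```

```bash
python3 -m creep '[0.2,-0.2,0.8,0,0,4,-1, 0.5,-0.5,0.5,0,0,4,-1, 0.6,-0.66,0,0,0,4,-1, 0.6,-0.66,0,0,0,4,-1, 0.6,-0.66,0,0,0,4,-1, 0.6,-0.66,0,0,0,4,-1, 0.6,-0.66,0,0,0,4,-1, 0.6,-0.66,0,0,0,3.5,-1]' 20
```

```text
time_s: 0.9
ee_pos: [468.3, 281.9, 314.8]
tcp_rot: [-180.0, -0.0, -174.4]
contact_force: [0.7, 1.1, -0.4]
width: 85.3
finger_force: 0.0
```

```bash
python3 -m creep '[0.53,-0.58,0,0,0,0,-1, 0.52,-0.58,0,0,0,-0.3,-1, 0,0,-0.7,0,0,0,-1, 0,0,-0.9,0,0,0,-1, 0,0,0,0,0,0,-1]' 20; python3 -m creep '[0,0,0,0,0,0,0.2,0,0,0,0,0,0,0.8,0,0,0,0,0,0,1,0,0,0,0,0,0,1,0,0,0,0,0,0,1,0,0,0,0,0,0,1]' 20
```

```text
time_s: 1.4
ee_pos: [515.0, 223.6, 227.4]
tcp_rot: [-179.8, -0.9, -174.9]
contact_force: [-0.5, 1.0, -1.2]
width: 85.8
finger_force: 0.0
time_s: 2.0
ee_pos: [520.8, 225.8, 236.9]
tcp_rot: [180.0, 0.2, -174.8]
contact_force: [-2.1, 0.4, 5.1]
width: 15.3
finger_force: 20.5
```

```bash
python3 -m creep '[-0.056,0.605,0.054,0,0,0,1, -0.056,0.605,-0.054,0,0,0,1, -0.054,0.588,-0.158,0,0,0,1, -0.05,0.55,-0.256,0,0,0,1,-0.046,0.498,-0.352,0,0,0,1]' 20;  python3 -m creep '[-0.039,0.428,-0.43,0,0,0,1,-0.032,0.35,-0.5,0,0,0,1,-0.023,0.255,-0.552,0,0,0,1,-0.014,0.157,-0.59,0,0,0,1,0,0,0,0,0,0,1]' 20
```

```text
time_s: 2.5
ee_pos: [507.7, 369.2, 197.7]
tcp_rot: [180.0, 0.2, -174.8]
contact_force: [2.4, -0.5, -1.4]
width: 14.9
finger_force: 20.0
time_s: 3.0
ee_pos: [501.3, 428.5, 88.9]
tcp_rot: [179.9, -0.0, -174.8]
contact_force: [3.3, 3.7, -2.4]
width: 15.3
finger_force: 20.0
```

```bash
python3 -m creep '[0,0.05,-0.3,0,0,0,1,0,0,-0.25,0,0,0,1,0,0,0,0,0,0,1]' 20; python3 -m creep '[0,0,0,0,0,0,0,0,0,0,0,0,0,-1,0,0,0,0,0,0,-1,0,0,0,0,0,0,-1,0,0,0.8,0,0,0,-1,0,0,0.9,0,0,0,-1,0,0,0.9,0,0,0,-1]' 20
```

```text
time_s: 3.3
ee_pos: [501.8, 429.9, 65.3]
tcp_rot: [180.0, 0.0, -174.9]
contact_force: [0.5, 0.9, -1.1]
width: 15.0
finger_force: 21.4
time_s: 4.0
ee_pos: [501.1, 429.5, 196.6]
tcp_rot: [-180.0, -0.1, -174.9]
contact_force: [0.6, 0.7, 0.3]
width: 85.4
finger_force: 0.0
```

```bash
python3 -m creep '[-0.11,-0.45,0,0,0,-8.5,-1,-0.11,-0.45,0,0,0,-8.5,-1,-0.11,-0.45,0,0,0,-8.5,-1,-0.11,-0.45,0,0,0,-8.5,-1,-0.11,-0.45,0,0,0,-8.5,-1,-0.11,-0.45,0,0,0,-8.5,-1,-0.11,-0.45,0,0,0,-8.5,-1,-0.11,-0.45,0,0,0,-8.5,-1]' 20
python3 - <<'E'
from h import *
for n in("top","side"):
    im,d,P=cloud(n)
    cv2.imwrite("pics/%s1.png"%n,cv2.resize(im[:,:,::-1],(800,600)))
    m=(np.hypot(P[...,0]-442,P[...,1]-189)<42)&(P[...,2]>46)&(P[...,2]<62)
    Q=P[m]
    if len(Q)>20: print(n,cv2.minEnclosingCircle(Q[:,:2].astype(np.float32)),len(Q))
    g=(np.hypot(P[...,0]-502,P[...,1]-429)<80)&(P[...,2]>45)&(P[...,2]<90); print("grip",g.sum(),P[g].mean(0) if g.sum() else 0)
E
```

```text
time_s: 4.8
ee_pos: [457.3, 249.0, 196.1]
tcp_rot: [180.0, 0.0, 116.8]
contact_force: [1.5, 0.0, -0.6]
width: 85.4
finger_force: 0.0
top ((443.38861083984375, 191.30242919921875), 31.225297927856445) 449
grip 48 [570.62877914 435.03698325  65.4153123 ]
side ((441.648193359375, 188.40057373046875), 32.89730453491211) 261
grip 242 [500.85965655 424.14449577  62.75579399]
```

View pics/side1.png

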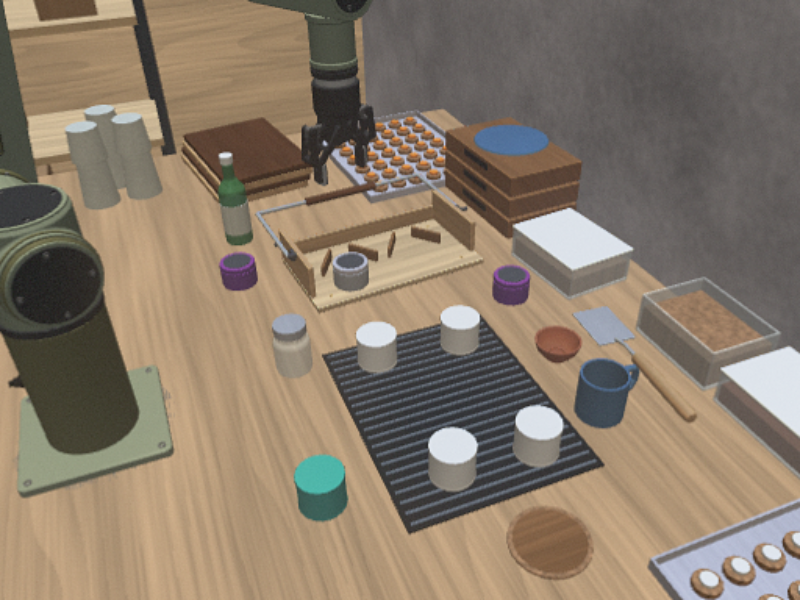

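The handle is folded flat, with its grip near (340,192), and the tin is unmoved at (350,268).

```bash
python3 -m creep '[-0.1,-0.4,0,0,0,-7.2,-1,-0.1,-0.4,0,0,0,-7.2,-1,-0.1,-0.4,0,0,0,-7.1,-1,0,0,0,0,0,0,-1]' 20; python3 -m creep '[0,0,-0.8,0,0,0,-1,0,0,-0.8,0,0,0,-1,0,0,-0.8,0,0,0,-1,0,0,-0.6,0,0,0,-1,0,0,-0.2,0,0,0,-1,0,0,0,0,0,0,-1]' 20
```

```text
time_s: 5.3
ee_pos: [442.4, 189.0, 195.9]
tcp_rot: [-180.0, 0.0, 95.6]
contact_force: [0.0, 0.4, 0.2]
width: 85.4
finger_force: 0.0
time_s: 5.9
ee_pos: [442.0, 190.4, 34.8]
tcp_rot: [-179.9, -0.0, 95.8]
contact_force: [-0.3, -0.4, 0.3]
width: 85.2
finger_force: 0.0
```

```bash
python3 -m creep '[0,0,0,0,0,0,0.3,0,0,0,0,0,0,1,0,0,0,0,0,0,1,0,0,0,0,0,0,1,0,0,0,0,0,0,1]' 40; python3 -m creep '[0,0,0.4,0,0,0,1,0,0,0.8,0,0,0,1,0,0,0.8,0,0,0,1,0,0,0.6,0,0,0,1,0.1,-0.8,0,0,0,0,1,0.1,-0.8,0,0,0,0,1,0.1,-0.8,0,0,0,0,1,0.1,-0.8,0,0,0,0,1]' 40
```

```text
time_s: 6.4
ee_pos: [444.7, 190.5, 38.0]
tcp_rot: [179.7, -0.1, 95.6]
contact_force: [0.0, 1.4, 6.7]
width: 61.0
finger_force: 44.3
time_s: 7.2
ee_pos: [462.2, 28.5, 166.2]
tcp_rot: [180.0, 0.0, 95.7]
contact_force: [0.4, -0.1, -0.9]
width: 61.0
finger_force: 44.4
```

```bash
python3 -m creep '[0.05,-0.9,0,0,0,0,1,0.05,-0.9,0,0,0,0,1,0.05,-0.9,0,0,0,0,1,0.05,-0.9,0,0,0,0,1,0.05,-0.9,0,0,0,0,1,0.05,-0.9,0,0,0,0,1,0.05,-0.9,0,0,0,0,1,0.05,-0.9,0,0,0,0,1]' 40;python3 -m creep '[0.05,-0.7,0,0,0,0,1,0.04,-0.7,0,0,0,0,1,0,0,0,0,0,0,1,0,0,0,0,0,0,1]' 40
python3 - <<'E'
from h import *
im,d,P=cloud("side");cv2.imwrite("pics/s2.png",cv2.resize(im[200:384,220:480,::-1],(780,552)))
E
```

```text
time_s: 8.0
ee_pos: [482.0, -331.8, 165.8]
tcp_rot: [-180.0, -0.0, 95.6]
contact_force: [1.3, 0.5, -0.2]
width: 61.2
finger_force: 44.4
time_s: 8.4
ee_pos: [486.4, -400.5, 165.4]
tcp_rot: [-180.0, -0.1, 95.6]
contact_force: [0.2, -0.0, -1.5]
width: 61.0
finger_force: 31.4
```

View pics/s2.png

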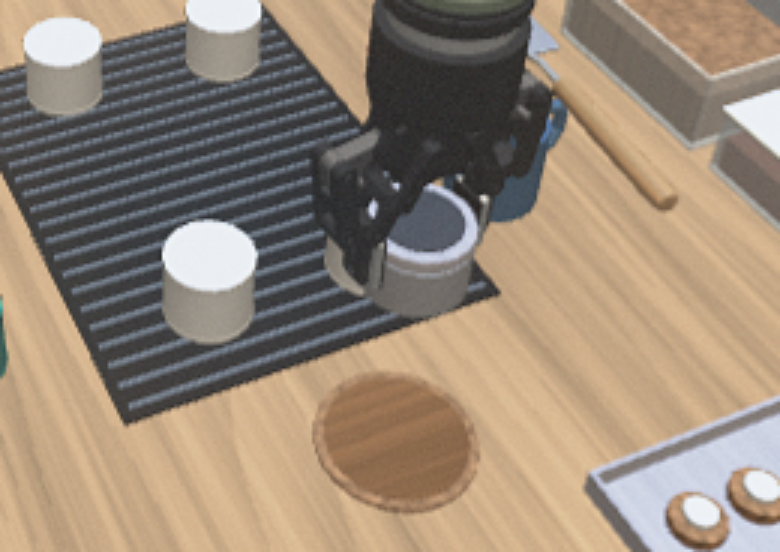

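The tin is still held upright at about (420,250) above the coaster at (397,441). The grip force has dipped, so I'll check it before lowering.

```bash
python3 -m creep '[0,0,0,0,0,0,1,0,0,0,0,0,0,1]' 40
python3 - <<'E'
from h import *
im,d,P=cloud("side")
print("coaster",P[347,352],P[346:349,350:354].mean((0,1)))
hm=(np.hypot(P[...,0]-486,P[...,1]+401)<45)&(P[...,2]>100)
u0,v0=int(220+420/3),int(200+225/3)
print("tin top px",P[v0-3:v0+4,u0-3:u0+4].reshape(-1,3).mean(0))
s=r.sense();print(s["ee_pos"],s["finger_force"],s["width"])
E
```

```text
time_s: 8.65
ee_pos: [487.2, -398.8, 165.9]
tcp_rot: [-180.0, -0.0, 95.7]
contact_force: [0.2, -0.5, -1.3]
width: 61.2
finger_force: 45.3
coaster [ 483.23065835 -413.5630987     5.14303441] [ 482.69962313 -412.83054648    4.5003003 ]
tin top px [ 475.50861185 -415.24604496  193.95551329]
[ 487.25669028 -398.96700458  165.97882523] 45.31818240880966 61.09458847527353
```

```bash
python3 -m creep '[-0.04,-0.18,-0.5,0,0,0,1,0,0,-0.8,0,0,0,1,0,0,-0.7,0,0,0,1,0,0,-0.4,0,0,0,1,0,0,-0.15,0,0,0,1,0,0,0,0,0,0,1]' 40;python3 -m creep '[0,0,-0.08,0,0,0,1,0,0,0,0,0,0,1]' 40
```

```text
time_s: 9.3
ee_pos: [484.7, -408.1, 37.4]
tcp_rot: [-179.9, -0.1, 95.7]
contact_force: [-0.8, 0.9, -1.8]
width: 60.8
finger_force: 45.5
time_s: 9.5
ee_pos: [486.0, -410.0, 35.9]
tcp_rot: [179.9, 0.1, 95.7]
contact_force: [-0.3, 0.6, -1.5]
width: 61.1
finger_force: 45.5
```

```bash
python3 -m creep '[0,0,-0.06,0,0,0,1,0,0,0,0,0,0,1]' 40;python3 -m creep '[0,0,-0.04,0,0,0,1,0,0,0,0,0,0,1]' 40
```

```text
time_s: 9.7
ee_pos: [485.5, -409.6, 32.2]
tcp_rot: [179.9, 0.1, 95.6]
contact_force: [-0.4, -0.1, -1.2]
width: 61.0
finger_force: 45.8
time_s: 9.9
ee_pos: [485.6, -409.7, 32.0]
tcp_rot: [180.0, 0.0, 95.7]
contact_force: [-3.6, 2.4, 10.3]
width: 61.2
finger_force: 46.5
```

```bash
python3 -m creep '[0,0,0,0,0,0,0.2,0,0,0,0,0,0,-0.5,0,0,0,0,0,0,-1,0,0,0,0,0,0,-1,0,0,0.3,0,0,0,-1,0,0,0.8,0,0,0,-1,0,0,0.8,0,0,0,-1]' 40;python3 -m creep '[-0.3,0.66,0.1,0,0,0,-1,-0.3,0.66,0,0,0,0,-1,-0.3,0.66,0,0,0,0,-1,-0.34,0.76,0,0,0,0,-1,0,0,0,0,0,0,-1]' 40
python3 - <<'E'
from h import *
im,d,P=cloud("side");cv2.imwrite("pics/s3.png",cv2.resize(im[200:384,220:480,::-1],(780,552)))
im,d,P=cloud("top")
m=(np.hypot(P[...,0]-486,P[...,1]+409)<60)&(P[...,2]>36)&(P[...,2]<60)
print(cv2.minEnclosingCircle(P[m][:,:2].astype(np.float32)),P[m].mean(0))
E
```

```text
time_s: 10.6
ee_pos: [484.5, -408.5, 124.9]
tcp_rot: [-179.9, -0.1, 95.6]
contact_force: [-0.2, -0.8, 0.8]
width: 85.3
finger_force: 0.0
time_s: 11.1
ee_pos: [419.6, -266.5, 128.2]
tcp_rot: [-179.7, -0.3, 95.8]
contact_force: [-0.6, 0.5, 0.7]
width: 85.7
finger_force: 0.0
((0.0, 0.0), 0.0) [nan nan nan]<stdin>:5: RuntimeWarning: Mean of empty slice.
  ret = um.true_divide(
```

View pics/s3.png

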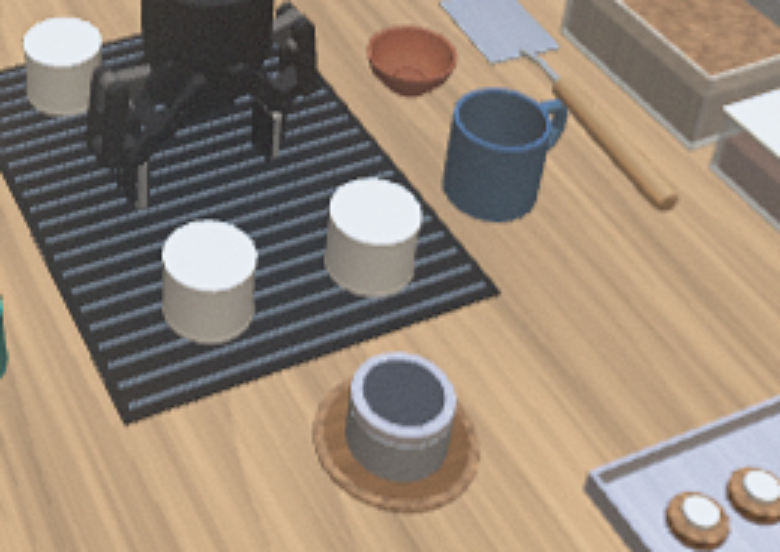

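The tin stands upright and centred on its coaster, at (400,420). Next is the near-right pot at (210,280).

```bash
python3 -m creep '[0.06,-0.1,-0.6,0,0,0,-1,0,0,-0.6,0,0,0,-1,0,0,-0.4,0,0,0,-1,0,0,0,0,0,0,-1,0,0,0,0,0,0,0.2,0,0,0,0,0,0,1,0,0,0,0,0,0,1,0,0,0,0,0,0,1]' 40;python3 -m creep '[0,0,0.5,0,0,0,1,0,0,0.8,0,0,0,1,0,0,0.8,0,0,0,1,0,0,0,0,0,0,1]' 40
```

```text
time_s: 12.0
ee_pos: [427.7, -278.8, 51.4]
tcp_rot: [179.8, 0.2, 95.6]
contact_force: [0.3, -1.9, 5.6]
width: 61.0
finger_force: 44.0
time_s: 12.4
ee_pos: [429.6, -280.2, 161.0]
tcp_rot: [179.5, 0.6, 95.7]
contact_force: [0.5, -1.5, -0.8]
width: 60.9
finger_force: 44.3
```

```bash
python3 -m creep '[0.06,0.7,0,0,0,0,1,0.06,1,0,0,0,0,1,0.06,1,0,0,0,0,1,0.06,1,0,0,0,0,1,0.06,1,0,0,0,0,1,0.06,1,0,0,0,0,1,0.06,1,0,0,0,0,1,0.06,1,0,0,0,0,1]' 40;python3 -m creep '[0.06,0.8,0,0,0,0,1,0,0.7,0,0,0,0,1,0,0.3,0,0,0,0,1,0,0,0,0,0,0,1,0,0,0,0,0,0,1,0,0,0,0,0,0,1]' 40
python3 - <<'E'
from h import *
for n in("top","side"):
    im,d,P=cloud(n)
    cv2.imwrite("pics/%s4.png"%n,im[:,:,::-1])
    hsv=cv2.cvtColor(im,cv2.COLOR_RGB2HSV)
    m=(np.hypot(P[...,0]-456,P[...,1]-204)<60)&(P[...,2]>150)&(P[...,2]<180)&(hsv[...,2]>130)&(hsv[...,1]<60)
    Q=P[m];print(n,len(Q), Q.mean(0) if len(Q) else 0, cv2.minEnclosingCircle(Q[:,:2].astype(np.float32)) if len(Q) else 0)
print(r.sense()["ee_pos"])
E
```

```text
time_s: 13.2
ee_pos: [449.1, 109.3, 153.9]
tcp_rot: [-180.0, 0.0, 95.6]
contact_force: [1.9, -0.7, -1.3]
width: 60.9
finger_force: 44.2
time_s: 13.8
ee_pos: [452.7, 196.2, 153.9]
tcp_rot: [-179.9, 0.0, 95.6]
contact_force: [-1.2, 0.3, -0.7]
width: 60.8
finger_force: 44.2
top 26 [450.57198849 176.64233642 157.54528856] ((451.077880859375, 177.44631958007812), 12.960286140441895)
side 225 [451.11397901 195.43746051 158.1037916 ] ((453.7862854003906, 198.0953369140625), 33.954708099365234)
[453.02098038 196.12980517 154.20161072]
```

```bash
python3 -m creep '[0.06,0,-0.6,0,0,0,1,0,0,-0.7,0,0,0,1,0,0,-0.4,0,0,0,1,0,0,-0.15,0,0,0,1,0,0,0,0,0,0,1,0,0,0,0,0,0,1]' 40;python3 -m creep '[0,0,-0.06,0,0,0,1,0,0,0,0,0,0,1]' 40
```

```text
time_s: 14.5
ee_pos: [457.2, 197.1, 62.9]
tcp_rot: [179.9, -0.0, 95.6]
contact_force: [0.7, -0.3, -1.7]
width: 61.0
finger_force: 44.2
time_s: 14.7
ee_pos: [456.9, 197.4, 59.8]
tcp_rot: [179.9, -0.0, 95.6]
contact_force: [-0.5, -0.2, -1.1]
width: 60.7
finger_force: 44.2
```

```bash
python3 -m creep '[0,0,-0.06,0,0,0,1,0,0,0,0,0,0,1]' 40;python3 -m creep '[0,0,-0.04,0,0,0,1,0,0,0,0,0,0,1]' 40
```

```text
time_s: 14.9
ee_pos: [457.1, 197.5, 57.3]
tcp_rot: [179.9, -0.0, 95.7]
contact_force: [-2.3, -0.3, 5.9]
width: 60.5
finger_force: 44.8
time_s: 15.1
ee_pos: [457.3, 197.6, 57.2]
tcp_rot: [179.9, -0.0, 95.7]
contact_force: [-6.9, -2.2, 19.4]
width: 60.7
finger_force: 46.1
```

```bash
python3 -m creep '[0,0,0.05,0,0,0,1,-0.03,0.3,0,0,0,0,1,-0.04,0.4,0,0,0,0,1,0,0,0,0,0,0,1,0,0,0,0,0,0,1]' 40;python3 -m creep '[-0.006,0.06,0,0,0,0,1,0,0,0,0,0,0,1]' 40;python3 -m creep '[-0.006,0.06,0,0,0,0,1,0,0,0,0,0,0,1]' 40
```

```text
time_s: 15.6
ee_pos: [453.5, 233.1, 57.3]
tcp_rot: [179.9, -0.1, 95.7]
contact_force: [-0.5, 1.8, 4.8]
width: 60.6
finger_force: 44.7
time_s: 15.8
ee_pos: [453.4, 234.7, 57.3]
tcp_rot: [179.9, 0.0, 95.6]
contact_force: [0.3, -0.3, 6.3]
width: 60.8
finger_force: 44.8
time_s: 16.0
ee_pos: [453.2, 237.4, 57.4]
tcp_rot: [179.9, 0.0, 95.6]
contact_force: [-0.5, -1.4, 6.6]
width: 60.9
finger_force: 44.8
```

```bash
python3 -m creep '[-0.006,0.06,0,0,0,0,1,0,0,0,0,0,0,1]' 40;python3 -m creep '[-0.006,0.06,0,0,0,0,1,0,0,0,0,0,0,1]' 40;python3 -m creep '[-0.004,0.04,0,0,0,0,1,0,0,0,0,0,0,1]' 40
```

```text
time_s: 16.2
ee_pos: [452.9, 240.3, 57.3]
tcp_rot: [179.9, 0.1, 95.6]
contact_force: [0.0, -0.7, 4.7]
width: 60.7
finger_force: 44.8
time_s: 16.4
ee_pos: [453.7, 242.5, 57.4]
tcp_rot: [179.8, 0.2, 95.7]
contact_force: [3.3, -5.3, 4.5]
width: 60.6
finger_force: 44.7
time_s: 16.6
ee_pos: [453.8, 243.2, 57.6]
tcp_rot: [179.8, 0.3, 95.7]
contact_force: [3.7, -9.8, 7.1]
width: 60.4
finger_force: 44.8
```

```bash
python3 -m creep '[0.02,0.02,0,0,0,0,1,0,0,0,0,0,0,1]' 40;python3 -m creep '[0.01,0.02,0,0,0,0,1,0,0,0,0,0,0,1,0,0,0,0,0,0,1]' 40
```

```text
time_s: 16.8
ee_pos: [454.0, 243.3, 57.6]
tcp_rot: [179.9, 0.4, 95.7]
contact_force: [0.6, -12.0, 9.4]
width: 60.8
finger_force: 45.3
time_s: 17.1
ee_pos: [454.0, 243.5, 57.7]
tcp_rot: [180.0, 0.5, 95.7]
contact_force: [-0.1, -14.1, 13.2]
width: 60.8
finger_force: 45.5
```

```bash
python3 -m creep '[0,0,0.02,0,0,0,0.3,0,0,0,0,0,0,-0.3,0,0,0,0,0,0,-1,0,0,0,0,0,0,-1,0,0,0,0,0,0,-1]' 40;python3 -m creep '[0,0,0.4,0,0,0,-1,0,0,0.8,0,0,0,-1,0,0,0.8,0,0,0,-1,0,-0.9,0,0,0,0,-1,0,-0.9,0,0,0,0,-1,0,-0.9,0,0,0,0,-1,0,-0.9,0,0,0,0,-1,0,-0.9,0,0,0,0,-1]' 40
python3 - <<'E'
from h import *
C=(518.1,254.7,95.25)
for n in("top","side"):
    im,d,P=cloud(n); cv2.imwrite("pics/%s5.png"%n,im[:,:,::-1])
    if n=="top": cv2.imwrite("pics/t5c.png",cv2.resize(im[85:245,120:320,::-1],(800,640)[:2] and (750,600)))
    for nm,(x,y,lo,hi) in dict(home=(452,248,54,72),p1=(547,-34,50,64),p2=(413,-22,50,64),p3=(543,-279,50,64)).items():
        m=(np.hypot(P[...,0]-x,P[...,1]-y)<48)&(P[...,2]>lo)&(P[...,2]<hi)
        if nm=="home":
            v=cv2.cvtColor(im,cv2.COLOR_RGB2HSV); m&=(v[...,1]<60)&(v[...,2]>120)
        Q=P[m]
        if len(Q)>10:
            c,rr=cv2.minEnclosingCircle(Q[:,:2].astype(np.float32));print(n,nm,np.round(c,1),round(rr,1),Q.mean(0).round(1),len(Q))
E
```

```text
time_s: 17.6
ee_pos: [452.2, 247.9, 57.0]
tcp_rot: [-179.9, 0.0, 95.6]
contact_force: [-0.4, 1.5, -0.1]
width: 85.2
finger_force: 0.0
time_s: 18.4
ee_pos: [452.2, 21.9, 157.3]
tcp_rot: [180.0, -0.0, 95.7]
contact_force: [0.9, 0.3, -0.1]
width: 85.2
finger_force: 0.0
top home [454.1 249. ] 30.5 [453.5 248.9  61.6] 432
top p1 [548.8 -33.8] 30.3 [556.  -33.5  55.7] 290
top p2 [412.6 -21.3] 29.7 [402.8  -9.3  55.6] 113
top p3 [ 543.3 -278.9] 31.1 [ 543.  -278.2   55.8] 457
side home [442.9 246.9] 29.5 [433.3 243.3  60.4] 81
side p1 [542.9 -35.9] 33.2 [544.1 -38.3  55.9] 345
side p2 [408.6 -24. ] 33.5 [410.8 -27.   55.7] 374
side p3 [ 541.3 -280.2] 31.7 [ 540.  -282.    56.1] 574
```

View pics/t5c.png

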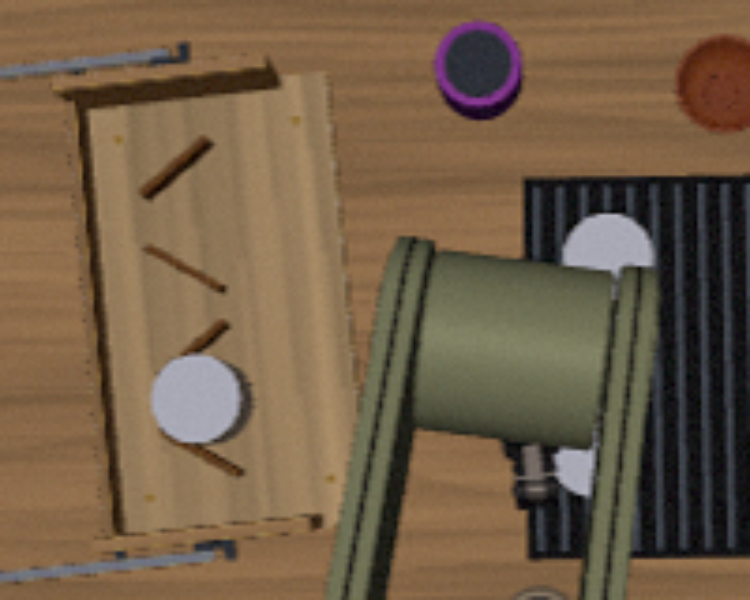

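Pot 1 sits centred and touching both guides of bay0, at (198,400). Next is the far-left pot, for bay1.

```bash
python3 -m creep '[0.6,-0.38,0,0,0,0,-1,0.7,-0.45,0,0,0,0,-1,0.58,-0.3,0,0,0,0,-1,0,0,-0.7,0,0,0,-1,0,0,-0.8,0,0,0,-1,0,0,-0.5,0,0,0,-1,0,0,-0.12,0,0,0,-1,0,0,0,0,0,0,-1]' 40; python3 -m creep '[0,0,0,0,0,0,0,0,0,0,0,0,0,0.2,0,0,0,0,0,0,1,0,0,0,0,0,0,1,0,0,0,0,0,0,1]' 40;python3 -m creep '[0,0,0.5,0,0,0,1,0,0,0.8,0,0,0,1,0,0,0.5,0,0,0,1,0,0,0,0,0,0,1,0,0,0,0,0,0,1]' 40
```

```text
time_s: 19.3
ee_pos: [545.7, -32.3, 50.2]
tcp_rot: [-179.8, -0.1, 95.7]
contact_force: [-0.0, -0.2, -0.2]
width: 85.5
finger_force: 0.0
time_s: 19.8
ee_pos: [548.8, -33.5, 53.8]
tcp_rot: [179.7, 0.1, 95.6]
contact_force: [-0.1, 1.6, 6.5]
width: 60.2
finger_force: 44.1
time_s: 20.3
ee_pos: [546.6, -33.3, 141.6]
tcp_rot: [180.0, 0.0, 95.6]
contact_force: [-0.1, -0.4, -0.8]
width: 60.8
finger_force: 44.3
```

```bash
python3 -m creep '[0.1,0.5,0,0,0,0,1,0.15,0.9,0,0,0,0,1,0.15,0.95,0,0,0,0,1,0.15,0.95,0,0,0,0,1,0.15,0.9,0,0,0,0,1,0.15,0.6,0,0,0,0,1,0,0.2,0,0,0,0,1,0,0,0,0,0,0,1]' 40;python3 -m creep '[0,0,-0.5,0,0,0,1,0,0,-0.6,0,0,0,1,0,0,-0.4,0,0,0,1,0,0,-0.1,0,0,0,1,0,0,0,0,0,0,1,0,0,0,0,0,0,1]' 40
```

```text
time_s: 21.1
ee_pos: [587.4, 217.6, 138.9]
tcp_rot: [-179.7, 0.0, 95.8]
contact_force: [0.3, 0.1, -0.9]
width: 60.5
finger_force: 44.2
time_s: 21.7
ee_pos: [588.8, 215.0, 60.9]
tcp_rot: [-179.9, 0.0, 95.5]
contact_force: [0.4, 0.4, -1.5]
width: 60.6
finger_force: 45.1
```

```bash
python3 -m creep '[0,0,-0.06,0,0,0,1,0,0,0,0,0,0,1]' 40
```

```text
time_s: 21.9
ee_pos: [589.7, 215.9, 59.7]
tcp_rot: [180.0, 0.0, 95.6]
contact_force: [-0.9, -1.1, 5.2]
width: 60.2
finger_force: 45.6
```

Light contact with the board. Slide in.

```bash
python3 -m creep '[-0.03,0.3,0,0,0,0,1,-0.04,0.4,0,0,0,0,1,0,0,0,0,0,0,1,0,0,0,0,0,0,1]' 40;python3 -m creep '[-0.008,0.08,0,0,0,0,1,0,0,0,0,0,0,1]' 40;python3 -m creep '[-0.008,0.08,0,0,0,0,1,0,0,0,0,0,0,1]' 40;python3 -m creep '[-0.006,0.06,0,0,0,0,1,0,0,0,0,0,0,1]' 40
```

```text
time_s: 22.3
ee_pos: [586.6, 253.0, 59.8]
tcp_rot: [179.8, -0.1, 95.7]
contact_force: [-0.1, 2.3, 5.8]
width: 60.8
finger_force: 45.7
time_s: 22.5
ee_pos: [586.4, 255.3, 59.7]
tcp_rot: [179.9, 0.0, 95.7]
contact_force: [-0.5, -0.1, 5.3]
width: 61.1
finger_force: 45.7
time_s: 22.7
ee_pos: [586.1, 259.0, 59.7]
tcp_rot: [179.9, 0.1, 95.7]
contact_force: [0.1, -1.0, 6.1]
width: 60.3
finger_force: 45.7
time_s: 22.9
ee_pos: [585.8, 261.5, 59.7]
tcp_rot: [179.9, 0.1, 95.7]
contact_force: [0.4, -2.2, 6.2]
width: 60.5
finger_force: 45.8
```

```bash
python3 -m creep '[-0.004,0.04,0,0,0,0,1,0,0,0,0,0,0,1]' 40;python3 -m creep '[-0.004,0.06,0,0,0,0,1,0,0,0,0,0,0,1]' 40
```

```text
time_s: 23.1
ee_pos: [585.5, 262.3, 59.8]
tcp_rot: [179.9, 0.2, 95.6]
contact_force: [-0.5, -5.0, 7.9]
width: 60.6
finger_force: 45.9
time_s: 23.3
ee_pos: [584.8, 263.5, 59.9]
tcp_rot: [-179.9, 0.4, 95.6]
contact_force: [-1.8, -9.9, 11.0]
width: 60.6
finger_force: 46.2
```

```bash
python3 -m creep '[-0.02,0.03,0,0,0,0,1,0,0,0,0,0,0,1,0,0,0,0,0,0,1]' 40; python3 -m creep '[0,0,0.02,0,0,0,0.3,0,0,0,0,0,0,-0.3,0,0,0,0,0,0,-1,0,0,0,0,0,0,-1,0,0,0,0,0,0,-1]' 40;python3 -m creep '[0,0,0.4,0,0,0,-1,0,0,0.8,0,0,0,-1,0,0,0.8,0,0,0,-1,-0.3,-0.9,0,0,0,0,-1,-0.5,-0.8,0,0,0,0,-1,-0.5,-0.8,0,0,0,0,-1,-0.5,-0.8,0,0,0,0,-1,0,-0.4,0,0,0,0,-1]' 40
python3 - <<'E'
from h import *
for n in("top","side"):
    im,d,P=cloud(n); cv2.imwrite("pics/%s6.png"%n,im[:,:,::-1])
    if n=="top": cv2.imwrite("pics/t6c.png",cv2.resize(im[85:245,120:320,::-1],(750,600)))
    for nm,(x,y,lo,hi) in dict(b0=(454,249,54,72),b1=(585,261,54,72),p2=(413,-22,50,64),p3=(543,-279,50,64)).items():
        m=(np.hypot(P[...,0]-x,P[...,1]-y)<48)&(P[...,2]>lo)&(P[...,2]<hi)
        v=cv2.cvtColor(im,cv2.COLOR_RGB2HSV); m&=(v[...,1]<60)&(v[...,2]>120)
        Q=P[m]
        if len(Q)>10:
            c,rr=cv2.minEnclosingCircle(Q[:,:2].astype(np.float32));print(n,nm,np.round(c,1),round(rr,1),Q.mean(0).round(1),len(Q))
print(r.sense()["ee_pos"])
E
```

```text
time_s: 23.6
ee_pos: [584.6, 263.9, 60.0]
tcp_rot: [180.0, 0.5, 95.6]
contact_force: [-1.3, -13.4, 10.2]
width: 61.1
finger_force: 46.2
time_s: 24.1
ee_pos: [582.6, 269.1, 58.8]
tcp_rot: [-179.9, -0.0, 95.6]
contact_force: [-0.7, -0.5, 0.1]
width: 84.9
finger_force: 0.0
time_s: 24.9
ee_pos: [488.8, 82.5, 158.0]
tcp_rot: [-179.7, -0.0, 95.6]
contact_force: [0.9, 0.9, 1.1]
width: 85.4
finger_force: 0.0
top b0 [453.7 248.6] 30.5 [454.1 255.6  61.7] 317
top b1 [586.1 260.9] 30.9 [585.5 260.7  61.7] 430
top p2 [413.3 -21.6] 30.4 [413.5 -21.7  55.8] 444
top p3 [ 543.1 -278.3] 30.7 [ 543.2 -278.3   55.8] 444
side b0 [451.4 247.2] 33.1 [450.4 244.   61.2] 236
side b1 [583.5 257.9] 33.6 [577.5 256.7  61.2] 176
side p2 [410.5 -24.7] 31.8 [410.9 -26.9  55.9] 366
side p3 [ 542.  -280.7] 32.3 [ 540.  -282.4   56.1] 575
[492.2489782   82.43649029 159.14247854]
```

View pics/t6c.png

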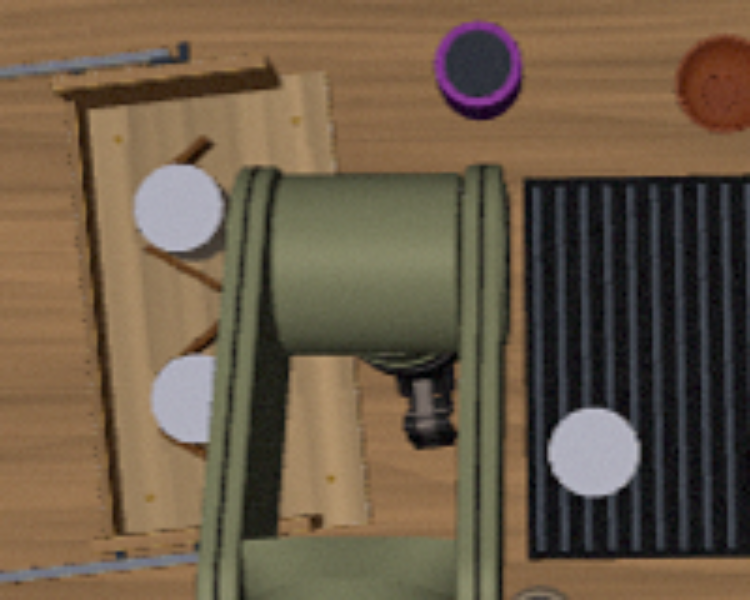

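```bash
python3 -m creep '[-0.5,-0.6,0,0,0,0,-1,-0.6,-0.8,0,0,0,0,-1,-0.48,-0.69,0,0,0,0,-1,0,0,-0.7,0,0,0,-1,0,0,-0.8,0,0,0,-1,0,0,-0.5,0,0,0,-1,0,0,-0.16,0,0,0,-1,0,0,0,0,0,0,-1]' 40; python3 -m creep '[0,0,0,0,0,0,0,0,0,0,0,0,0,0.2,0,0,0,0,0,0,1,0,0,0,0,0,0,1,0,0,0,0,0,0,1]' 40;python3 -m creep '[0,0,0.5,0,0,0,1,0,0,0.8,0,0,0,1,0,0,0.8,0,0,0,1,0,0,0.2,0,0,0,1,0,0,0,0,0,0,1,0,0,0,0,0,0,1,0,0,0,0,0,0,1]' 40
```

```text
time_s: 25.8
ee_pos: [413.7, -19.4, 50.5]
tcp_rot: [-179.9, -0.1, 95.7]
contact_force: [0.0, 0.4, 0.5]
width: 85.3
finger_force: 0.0
time_s: 26.3
ee_pos: [416.0, -20.4, 53.2]
tcp_rot: [179.8, 0.1, 95.6]
contact_force: [-0.8, 2.2, 6.9]
width: 60.2
finger_force: 43.7
time_s: 27.0
ee_pos: [412.4, -19.8, 164.3]
tcp_rot: [-179.8, -0.1, 95.6]
contact_force: [0.7, 0.3, -2.9]
width: 60.1
finger_force: 44.8
```

```bash
python3 -m creep '[0.1,0.5,0,0,0,0,1,0.15,0.9,0,0,0,0,1,0.15,0.95,0,0,0,0,1,0.15,0.95,0,0,0,0,1,0.15,0.9,0,0,0,0,1,0.1,0.7,0,0,0,0,1,0,0.41,0,0,0,0,1,0,0.1,0,0,0,0,1]' 40;python3 -m creep '[0,0,0,0,0,0,1,0,0,0,0,0,0,1,0,0,-0.7,0,0,0,1,0,0,-0.2,0,0,0,1,0,0,0,0,0,0,1,0,0,0,0,0,0,1,0,0,0,0,0,0,1]' 40
python3 - <<'E'
from h import *
for n in("top","side"):
    im,d,P=cloud(n)
    cv2.imwrite("pics/%s7.png"%n,cv2.resize(im[80:240,150:330,::-1],(675,600)))
print([r.sense()["ee_pos"].round(1)])
E
```

```text
time_s: 27.8
ee_pos: [452.7, 252.0, 164.0]
tcp_rot: [-179.8, 0.0, 95.8]
contact_force: [-0.0, -0.9, -1.3]
width: 60.3
finger_force: 44.7
time_s: 28.5
ee_pos: [455.2, 250.2, 122.7]
tcp_rot: [179.9, -0.0, 95.6]
contact_force: [0.2, -0.1, -0.8]
width: 60.7
finger_force: 44.6
[array([455.1, 250.4, 122.7])]
```

View pics/side7.png

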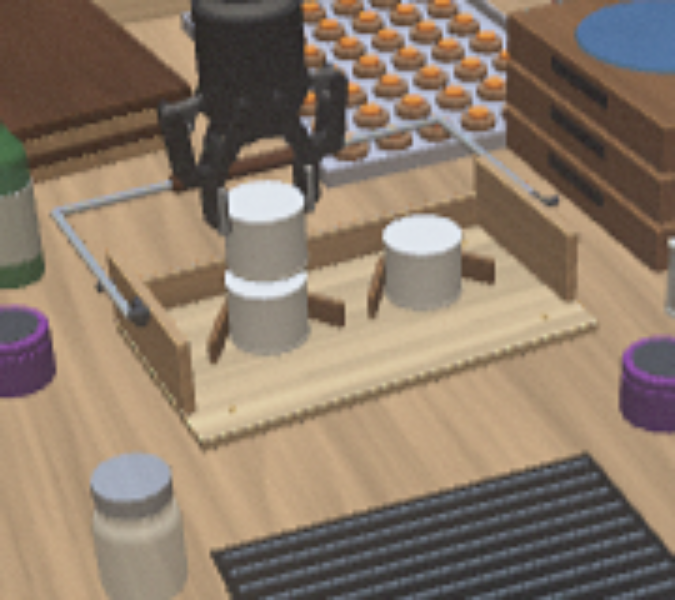

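The held pot is just above the bay0 pot, at about (266,230) over (269,310), with a small sideways offset. I'll fit both cylinders.

```bash
cat >> h.py <<'E'
from scipy.optimize import least_squares
def cyl(P,im,x,y,lo,hi):
    v=cv2.cvtColor(im,cv2.COLOR_RGB2HSV);w=(v[...,1]<60)&(v[...,2]>90)
    m=w&(np.hypot(P[...,0]-x,P[...,1]-y)<42)&(P[...,2]>lo)&(P[...,2]<hi)&(P[...,1]<y+8); Q=P[m]
    f=least_squares(lambda p:np.hypot(Q[:,0]-p[0],Q[:,1]-p[1])-31,[x,y],loss="soft_l1")
    return f.x.round(1),len(Q)
E
python3 - <<'E'
from h import *
for k in range(2):
    im,d,P=cloud("side")
    print("low",cyl(P,im,453,248,16,54),"up",cyl(P,im,453,248,76,112),"b1",cyl(P,im,585,261,16,54))
E
```

```text
low (array([452.4, 250.3]), 240) up (array([454.5, 249.3]), 250) b1 (array([584. , 262.3]), 219)
low (array([452.5, 250.6]), 246) up (array([454.6, 249.6]), 248) b1 (array([584.3, 262.4]), 227)
```

```bash
python3 -m creep '[-0.04,0.02,-0.1,0,0,0,1,0,0,-0.04,0,0,0,1,0,0,0,0,0,0,1]' 40;python3 -m creep '[0,0,-0.05,0,0,0,1,0,0,0,0,0,0,1]' 40
```

```text
time_s: 29.0
ee_pos: [451.5, 251.1, 113.7]
tcp_rot: [-179.9, 0.0, 95.7]
contact_force: [-0.6, -1.1, -1.1]
width: 60.2
finger_force: 44.6
time_s: 29.2
ee_pos: [451.9, 251.2, 111.5]
tcp_rot: [-180.0, 0.0, 95.6]
contact_force: [-0.3, -1.1, -2.7]
width: 60.1
finger_force: 44.6
```

```bash
python3 -m creep '[0,0,-0.03,0,0,0,1,0,0,0,0,0,0,1]' 40; python3 - <<'E'
from h import *
im,d,P=cloud("side")
print("low",cyl(P,im,453,248,16,54),"up",cyl(P,im,453,248,70,108)); print(r.sense()["contact_force"])
E
python3 -m creep '[0,0,-0.03,0,0,0,1,0,0,0,0,0,0,1]' 40
```

```text
time_s: 29.4
ee_pos: [452.6, 251.4, 111.2]
tcp_rot: [180.0, -0.0, 95.6]
contact_force: [-1.3, -0.4, 3.6]
width: 60.1
finger_force: 45.1
low (array([452.4, 250.2]), 241) up (array([451.6, 250.2]), 268)
[-1.42962427 -0.47288834  4.67899032]
time_s: 29.65
ee_pos: [452.9, 251.5, 111.2]
tcp_rot: [179.9, -0.0, 95.7]
contact_force: [-4.4, -0.5, 13.3]
width: 60.7
finger_force: 46.1
```

```bash
python3 -m creep '[0,0,0.02,0,0,0,0.3,0,0,0,0,0,0,-0.3,0,0,0,0,0,0,-1,0,0,0,0,0,0,-1,0,0,0.3,0,0,0,-1,0,0,0.5,0,0,0,-1,0,0,0.6,0,0,0,-1]' 40;python3 -m creep '[0.22,-0.6,0,0,0,0,-1,0.2,-0.95,0,0,0,0,-1,0.2,-0.95,0,0,0,0,-1,0.2,-0.95,0,0,0,0,-1,0.2,-0.95,0,0,0,0,-1,0.2,-0.95,0,0,0,0,-1,0.2,-0.95,0,0,0,0,-1,0.2,-0.95,0,0,0,0,-1]' 40;python3 -m creep '[0.2,-0.95,0,0,0,0,-1,0,-0.95,0,0,0,0,-1,0,-0.9,0,0,0,0,-1,0,-0.55,0,0,0,0,-1,0,0,0,0,0,0,-1,0,0,0,0,0,0,-1,0,0,0,0,0,0,-1]' 40
python3 - <<'E'
from h import *
im,d,P=cloud("side")
print("low",cyl(P,im,453,248,16,54),"up",cyl(P,im,453,248,68,108),"b1",cyl(P,im,584,261,16,54),r.sense()["ee_pos"])
E
```

```text
time_s: 30.35
ee_pos: [451.0, 250.7, 178.8]
tcp_rot: [-179.8, 0.1, 95.6]
contact_force: [-0.4, 0.2, -0.0]
width: 85.4
finger_force: 0.0
time_s: 31.15
ee_pos: [533.2, -113.3, 179.5]
tcp_rot: [180.0, -0.0, 95.6]
contact_force: [0.5, 0.6, -0.1]
width: 85.6
finger_force: 0.0
time_s: 31.85
ee_pos: [543.0, -277.5, 179.3]
tcp_rot: [-180.0, -0.1, 95.7]
contact_force: [-0.2, -0.1, 0.3]
width: 85.5
finger_force: 0.0
low (array([452.4, 250.1]), 246) up (array([452.4, 250.7]), 277) b1 (array([584.2, 262.3]), 223) [ 543.07376698 -277.32236339  179.44892726]
```

```bash
python3 -m creep '[0,-0.02,-0.6,0,0,0,-1,0,0,-0.8,0,0,0,-1,0,0,-0.7,0,0,0,-1,0,0,-0.35,0,0,0,-1,0,0,-0.12,0,0,0,-1,0,0,0,0,0,0,-1]' 40; python3 -m creep '[0,0,0,0,0,0,0,0,0,0,0,0,0,0.2,0,0,0,0,0,0,1,0,0,0,0,0,0,1,0,0,0,0,0,0,1]' 40;python3 -m creep '[0,0,0.5,0,0,0,1,0,0,0.8,0,0,0,1,0,0,0.8,0,0,0,1,0,0,0.2,0,0,0,1,0,0,0,0,0,0,1,0,0,0,0,0,0,1,0,0,0,0,0,0,1]' 40
```

```text
time_s: 32.5
ee_pos: [542.9, -278.4, 50.7]
tcp_rot: [-179.9, -0.1, 95.7]
contact_force: [0.4, -0.4, -0.4]
width: 85.2
finger_force: 0.0
time_s: 33.0
ee_pos: [544.9, -280.7, 53.8]
tcp_rot: [179.8, 0.2, 95.6]
contact_force: [0.4, 1.4, 5.8]
width: 60.7
finger_force: 44.2
time_s: 33.7
ee_pos: [541.5, -278.6, 163.3]
tcp_rot: [-179.8, -0.2, 95.6]
contact_force: [0.5, -0.1, -1.8]
width: 60.7
finger_force: 44.5
```

```bash
python3 -m creep '[0.1,0.6,0,0,0,0,1,0.1,0.95,0,0,0,0,1,0.1,0.95,0,0,0,0,1,0.1,0.95,0,0,0,0,1,0.1,0.95,0,0,0,0,1,0.1,0.95,0,0,0,0,1,0.1,0.95,0,0,0,0,1,0.12,0.95,0,0,0,0,1]' 40;python3 -m creep '[0,0.95,0,0,0,0,1,0,0.95,0,0,0,0,1,0,0.9,0,0,0,0,1,0,0.6,0,0,0,0,1,0,0.14,0,0,0,0,1,0,0,0,0,0,0,1,0,0,0,0,0,0,1,0,0,0,0,0,0,1]' 40;python3 -m creep '[0,0,-0.7,0,0,0,1,0,0,-0.2,0,0,0,1,0,0,0,0,0,0,1,0,0,0,0,0,0,1,0,0,0,0,0,0,1]' 40
python3 - <<'E'
from h import *
for k in range(2):
    im,d,P=cloud("side")
    print("low",cyl(P,im,584,261,16,54),"up",cyl(P,im,584,261,76,112),r.sense()["ee_pos"])
E
```

```text
time_s: 34.5
ee_pos: [582.6, 84.6, 163.9]
tcp_rot: [-179.8, -0.0, 95.6]
contact_force: [0.7, 0.3, -1.9]
width: 60.5
finger_force: 44.4
time_s: 35.3
ee_pos: [584.1, 258.0, 165.7]
tcp_rot: [-179.9, 0.0, 95.5]
contact_force: [-0.5, 0.2, -1.4]
width: 60.8
finger_force: 44.4
time_s: 35.8
ee_pos: [585.3, 259.7, 123.0]
tcp_rot: [179.8, -0.0, 95.6]
contact_force: [0.4, 0.0, -1.4]
width: 60.4
finger_force: 44.3
low (array([584.3, 262.6]), 222) up (array([584.5, 262.3]), 235) [585.32756475 259.87659946 123.10455902]
low (array([584.5, 262.5]), 224) up (array([584.2, 262.2]), 236) [585.19945833 259.91757061 123.00028666]
```

Aligned to within 0.3 mm. Lower.

```bash
python3 -m creep '[0,0,-0.1,0,0,0,1,0,0,-0.08,0,0,0,1,0,0,-0.04,0,0,0,1,0,0,0,0,0,0,1]' 40;python3 -m creep '[0,0,-0.03,0,0,0,1,0,0,0,0,0,0,1]' 40
```

```text
time_s: 36.3
ee_pos: [584.5, 260.0, 111.9]
tcp_rot: [180.0, -0.0, 95.7]
contact_force: [-2.2, -0.5, 5.6]
width: 60.8
finger_force: 45.0
time_s: 36.5
ee_pos: [584.8, 260.1, 111.8]
tcp_rot: [179.9, -0.0, 95.7]
contact_force: [-4.8, -0.8, 9.9]
width: 60.4
finger_force: 45.5
```

```bash
python3 -m creep '[0,0,0.02,0,0,0,0.3,0,0,0,0,0,0,-0.3,0,0,0,0,0,0,-1,0,0,0,0,0,0,-1,0,0,0.3,0,0,0,-1,0,0,0.6,0,0,0,-1,0,0,0.8,0,0,0,-1,0,0,0.4,0,0,0,-1]' 40;python3 -m creep '[-0.15,0.31,0,0,0,8.1,-1,-0.15,0.31,0,0,0,8.1,-1,-0.15,0.31,0,0,0,8.1,-1,-0.15,0.31,0,0,0,8.1,-1,-0.15,0.31,0,0,0,8.1,-1,-0.15,0.31,0,0,0,8.1,-1,-0.15,0.31,0,0,0,8.1,-1,-0.15,0.31,0,0,0,8.1,-1]' 40;python3 -m creep '[-0.15,0.31,0,0,0,8.1,-1,-0.15,0.31,0,0,0,8.1,-1,-0.15,0.3,0,0,0,8.3,-1,0,0,0,0,0,0,-1,0,0,0,0,0,0,-1,0,0,0,0,0,0,-1]' 40
python3 - <<'E'
from h import *
im,d,P=cloud("side");cv2.imwrite("pics/s8.png",cv2.resize(im[70:230,150:330,::-1],(675,600)))
print("b1",cyl(P,im,584,261,16,54),cyl(P,im,584,261,68,108),"b0",cyl(P,im,453,249,16,54),cyl(P,im,453,249,68,108))
im,d,P=cloud("top")
m=(np.hypot(P[...,0]-486,P[...,1]+409)<60)&(P[...,2]>36)&(P[...,2]<60)
print("tin",cv2.minEnclosingCircle(P[m][:,:2].astype(np.float32)),P[m].mean(0))
E
```

```text
time_s: 37.3
ee_pos: [586.0, 260.3, 219.9]
tcp_rot: [179.6, -0.1, 95.6]
contact_force: [0.9, -0.4, 1.1]
width: 85.4
finger_force: 0.0
time_s: 38.1
ee_pos: [524.0, 384.4, 215.8]
tcp_rot: [180.0, 0.0, 160.8]
contact_force: [-0.2, -0.2, -0.3]
width: 85.4
finger_force: 0.0
time_s: 38.7
ee_pos: [502.2, 429.0, 215.2]
tcp_rot: [-180.0, 0.0, -175.2]
contact_force: [0.5, 0.2, -0.3]
width: 85.5
finger_force: 0.0
b1 (array([584.7, 262.2]), 224) (array([583.9, 262.8]), 259) b0 (array([452.6, 250.3]), 242) (array([452.1, 250.8]), 270)
tin ((485.932373046875, -409.0086669921875), 30.955835342407227) [ 485.66535284 -407.84898457   47.88146551]
```

View pics/s8.png

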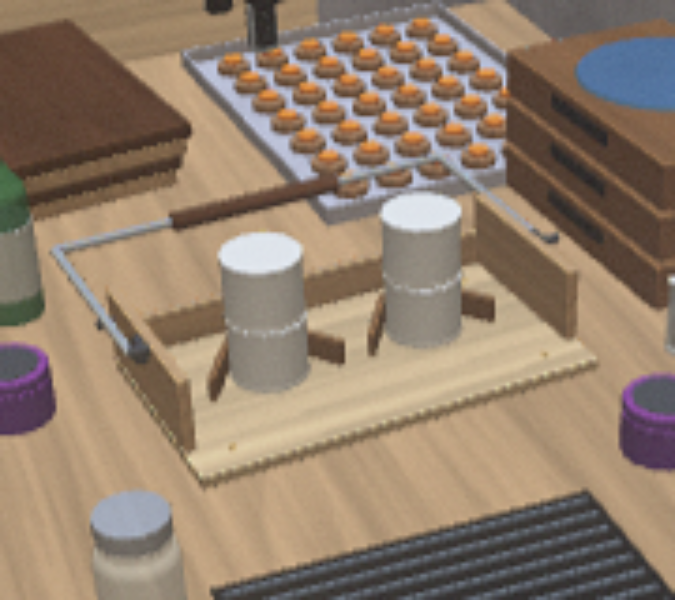

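Both stacks are straight, at (264,315) and (422,270), and the tin is on its coaster. Now the handle.

```bash
python3 -m creep '[0,0.02,-0.7,0,0,0,-1,0,0,-0.9,0,0,0,-1,0,0,-0.8,0,0,0,-1,0,0,-0.5,0,0,0,-1,0,0,-0.14,0,0,0,-1,0,0,0,0,0,0,-1]' 20; python3 -m creep '[0,0,0,0,0,0,0,0,0,0,0,0,0,0.5,0,0,0,0,0,0,1,0,0,0,0,0,0,1,0,0,0,0,0,0,1,0,0,0,0,0,0,1]' 20
```

```text
time_s: 39.4
ee_pos: [501.3, 429.8, 61.7]
tcp_rot: [-179.9, -0.1, -175.1]
contact_force: [-0.2, 0.2, -0.6]
width: 85.3
finger_force: 0.0
time_s: 40.0
ee_pos: [502.2, 430.0, 63.9]
tcp_rot: [-179.9, 0.0, -175.0]
contact_force: [-0.7, -4.4, 5.7]
width: 15.0
finger_force: 21.5
```

```bash
python3 -m creep '[0.005,-0.054,0.608,0,0,0,1,0.014,-0.157,0.59,0,0,0,1,0.023,-0.255,0.552,0,0,0,1,0.032,-0.35,0.5,0,0,0,1,0.039,-0.428,0.43,0,0,0,1,0,0,0,0,0,0,1]' 25; python3 -m creep '[0.046,-0.498,0.352,0,0,0,1,0.05,-0.55,0.256,0,0,0,1,0.054,-0.588,0.158,0,0,0,1,0.056,-0.605,0.054,0,0,0,1,0,0,0,0,0,0,1]' 25
```

```text
time_s: 40.6
ee_pos: [507.9, 370.3, 201.9]
tcp_rot: [179.6, 0.2, -175.1]
contact_force: [-3.6, 6.5, 5.6]
width: 14.6
finger_force: 26.0
time_s: 41.1
ee_pos: [518.6, 254.9, 241.9]
tcp_rot: [179.9, 0.2, -175.2]
contact_force: [-4.9, -1.0, 12.8]
width: 14.7
finger_force: 28.6
```

```bash
python3 -m creep '[0.025,-0.3,0.04,0,0,0,1,0.02,-0.2,-0.04,0,0,0,1,0,0,0,0,0,0,1,0,0,0,0,0,0,1]' 25
```

```text
time_s: 41.5
ee_pos: [520.8, 230.7, 240.0]
tcp_rot: [-180.0, 0.2, -175.1]
contact_force: [-2.8, -2.1, 9.9]
width: 14.8
finger_force: 28.4
```

```bash
python3 -m creep '[0.008,-0.09,-0.01,0,0,0,1,0,0,0,0,0,0,1]' 25; python3 -m creep '[0,0,0,0,0,0,0.4,0,0,0,0,0,0,-0.3,0,0,0,0,0,0,-1,0,0,0,0,0,0,-1,0,0,0,0,0,0,-1,0,0,0.3,0,0,0,-1,0,0,0.7,0,0,0,-1,0,0,0.8,0,0,0,-1]' 25; python3 -m creep '[0,0,0.5,0,0,0,-1,-0.4,0.8,0,0,0,0,-1,-0.4,0.8,0,0,0,0,-1,-0.4,0.8,0,0,0,0,-1,-0.4,0.8,0,0,0,0,-1,-0.4,0.8,0,0,0,0,-1,-0.4,0.8,0,0,0,0,-1,0,0,0,0,0,0,-1]' 25
python3 - <<'E'
from h import *
im,d,P=cloud("side");cv2.imwrite("pics/s9.png",cv2.resize(im[:,:,::-1],(800,600),interpolation=cv2.INTER_CUBIC))
print("b1",cyl(P,im,584,261,16,54),cyl(P,im,584,261,68,108),"b0",cyl(P,im,453,249,16,54),cyl(P,im,453,249,68,108))
g=(P[...,2]>215)&(P[...,2]<260)&(abs(P[...,0]-520)<70)&(abs(P[...,1]-230)<70);print("grip",P[g].mean(0),g.sum())
im,d,P=cloud("top")
m=(np.hypot(P[...,0]-486,P[...,1]+409)<60)&(P[...,2]>36)&(P[...,2]<60)
print("tin",cv2.minEnclosingCircle(P[m][:,:2].astype(np.float32)))
E
```

```text
time_s: 41.7
ee_pos: [521.2, 226.5, 239.3]
tcp_rot: [180.0, 0.2, -175.1]
contact_force: [-1.1, -1.1, 8.4]
width: 15.3
finger_force: 28.3
time_s: 42.5
ee_pos: [519.4, 226.8, 327.8]
tcp_rot: [-180.0, -0.2, -175.1]
contact_force: [0.9, 0.4, 0.3]
width: 85.6
finger_force: 0.0
time_s: 43.3
ee_pos: [397.0, 471.4, 353.4]
tcp_rot: [179.8, -0.0, -174.7]
contact_force: [0.1, -1.1, -0.8]
width: 85.6
finger_force: 0.0
b1 (array([584.5, 262.3]), 222) (array([583.9, 262.6]), 261) b0 (array([452.3, 250.4]), 243) (array([452.3, 250.7]), 277)
grip [518.65012129 220.58969755 235.05555097] 312
tin ((486.07415771484375, -409.1827087402344), 30.884153366088867)
```

View pics/s9.png

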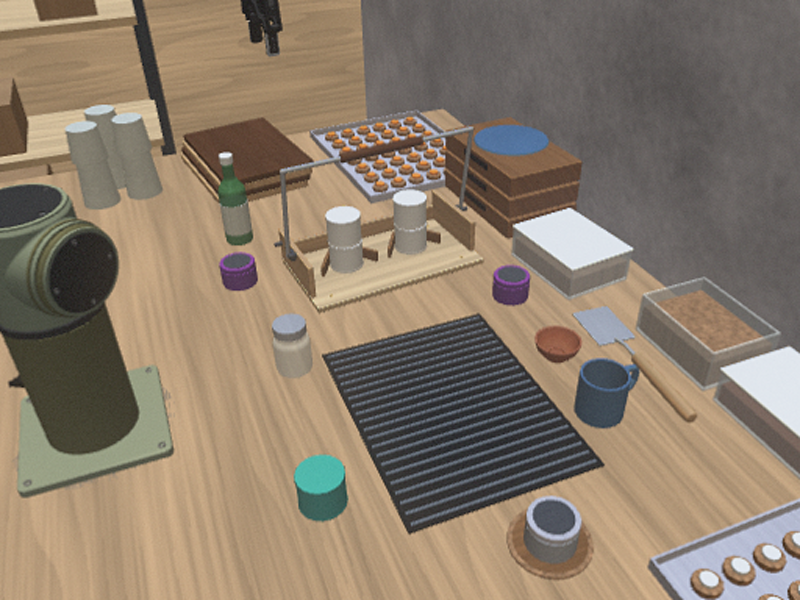

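The handle is back at its starting place on the stop, both stacks are straight, and the tin is centred on its coaster at (552,528). The mug and bowl have not moved.

```bash
python3 -c "
from station import r
print(r.sign_off())"
```

```text
the job is handed in; nothing more can be done
None
```

The job is done and handed in at about 43 s: all four pots are in the carrier as two straight stacks of two, the tin is on its coaster, the handle is back up on its stop, and the mug and bowl were left alone.

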